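# Set out the line for reading a wedge prism

## Task

Set out the line for reading the wedge prism: lay the leather-covered telescope in the groove of the V-block, centred on it, its wide objective end towards the clamped brass tube; stand the prism table midway between the clamp and the V-block, in line with the brass tube; stand the prism upright on the middle of that table with its two large clear faces towards the two tubes; and stand the green lamp behind the brass tube, at the end away from the V-block, in line with it and with its nozzle pointing into the tube from 25 mm off. Do not drop the prism or tip it over, and leave the lens box, the steel square and the spare lens where they lie.

Things in the scene. Friction and masses are not known exactly. Their poses are not given: they have to be found in the camera images.
- collimator: Fixed: brass draw tube, 36 mm diameter, 130 mm long, held level by its middle in a nickel screw clamp (60 mm along the tube, 76 across, 120 high). Origin on the table under the middle of clamp and tube; x along the tube, whose axis is 56 mm up; z up. The tube's ends, both alike, are 65 mm from the origin; either may be the one that looks at the V-block.
- vblock: Fixed: grey cast-iron V-block, 50 mm long (x, along its 90 degree groove), 45 wide (y), 44 high, in line with the brass tube, 254 to 266 mm from the clamp's middle. Origin mid-underside, z up. Groove 32 mm wide, 16 deep: the telescope's axis lies in it 56 mm above the table, 12 above the block's top, so fingertips must stay within 11 mm below that axis.
- telescope: Loose, lying, 130 mm long, 0.36 kg. Origin on its axis at mid length (about its balance), 22 mm up at the start; x along the axis to the wide brass objective, narrow black eyepiece at -x. Round brown leather barrel, 40 mm diameter, from x -40 to +40 mm, between eight-sided brass collars 48 mm over corners that stop it rolling; only the barrel fits the groove. y, z turn with any roll.
- prism_table: Loose, 0.34 kg: round brass foot 56 mm across, pillar, and flat round top 58 mm across and 6 mm thick, black with brass rim and rings, its upper face 36 mm above the underside of the foot. Origin mid-underside, z up; yaw does not matter. Grip it by the rim of the top.
- prism: Loose clear crystal wedge with whitish ground ends, upright, 0.07 kg: 40 mm high (z), 40 long (y) between its two flat parallel ends, thickness (x) tapering from 24 mm at the +y end to 10 at the -y end. The two large clear faces look to +x and -x; either may face either tube. Origin mid-underside. Grip it across the ends, along y.
- lamp: Loose, 0.30 kg: green enamelled upright cylinder 44 mm diameter up to 92 mm high, black foot 54 mm across, nickel vent cap 32 mm across up to 104 mm. Brass nozzle, 20 mm diameter, sticks out to +x, 56 mm up, tip 36 mm from the lamp's axis. Origin mid-underside, z up. Grip the cylinder above 60 mm, across y, so that the fingers clear the nozzle.
- lens_box: Bystander: small mahogany lens box 64 x 52 x 32 mm, loose, in the row of things to be moved. Origin mid-underside.
- steel_square: Bystander: blued steel square lying flat, 70 x 110 mm over all, 16 mm high, loose, off one end of the line. Origin under its middle.
- lens_cell: Bystander: spare lens in a round brass cell lying flat, 46 mm diameter, 12 mm high, loose, off one end of the line. Origin mid-underside.
Things that resemble listed ones, but are neither listed nor needed, are in the scene too. Of the things that look like the lamp, take the one that is farthest to the robot's right at the start.

How it is judged:
By the outcome, as a careful person would: the job done as asked, in the order asked, and still so for the second after the job is handed in, with the robot touching nothing.
It also fails if it takes over 102 s, if anything falls off the work surface, if the arm or the gripper's body presses on something with over 40 N, if the wrist force passes 120 N, or if a joint passes its speed limit or range.

## Robot

A 6-joint arm with a two-finger parallel gripper is mounted at the origin on the work surface. World frame = base frame: x ahead of the robot, y to its left, z up, the work surface at z = 0. Lengths are in m, angles in rad, forces in N, time in s.
With the tool pointing down it reaches from about 0.325 to 0.9 m from the base axis. Payload 6.1 kg.
Tool frame: the origin (TCP) lies midway between the tips of the shut fingers; the grasp point (between the pads) lies 19 mm behind it; z points along the fingers, y is the line along which they close (so a half turn about z gives the same grasp; the last joint's range is limited). The gripper opens to 85 mm and grips with 20 to 120 N. Pads are 22 mm wide; open, the fingers measure 114 mm over their backs; the gripper's body (76 mm by 85 mm) begins 54 mm behind the grasp point. The pads swing forward as they close: fully open they stand 13 mm farther back than shut.
Start: joints at [1.014, 0.22, 1.526, -0, 1.395, -0.126], TCP at [0.261, 0.568, 0.231] pointing down, gripper open.
Joint ranges: [-2.98, 2.98], [-0.91, 2.08], [0.09, 2.57], [-1.24, 4.39], [0.2, 2.65], [-2.68, 2.68]. Speed limits (rad/s): [2.57, 2.57, 3.01, 3.14, 3.14, 3.14].

## Interface

Orientations are given as [roll, pitch, yaw] about the fixed x, y, z axes, in that order (R = Rz(yaw) Ry(pitch) Rx(roll)).
In Python, from plant import movep, move_l, set_joints, gripper_to, hold, inverse_kinematics, observe, get_image, get_calibration, Unreachable, job_done gives the robot as it stands. Calls block until the motion is done:
- movep(position, orientation): joint-space move of the TCP to a pose.
- move_l(position, feed=0.15, rotation=None, max_force=None): straight line of the TCP; rotation=None keeps the orientation; feed is the mean speed in m/s. With max_force (N) it stops when the force on the tool has changed by that much, and returns True; else False.
- set_joints(angles): joint-space move.
- gripper_to(opening, f_grip=None): finger opening in m; f_grip is the grip in N (None keeps the last); returns when the fingers have stopped.
- hold(seconds).
- inverse_kinematics(position, orientation): joint angles nearest the present ones, or None.
- observe(): the state.
- get_image(name): name is "side" or "top"; returns (picture, depth): 420x560x3 uint8, red, green, blue; 420x560 float32, m along the optical axis (not along the pixel's ray), 0 where there is no reading.
- get_calibration(name): a dict with "intrinsics" (3x3 intrinsics, pixels), "world_from_camera" (4x4, takes a point from camera to world coordinates). Camera axes: x right, y down, z forward; pixel columns grow to the right and rows downward; lengths in m; the calibration is good to about 2 mm. A picture is of the moment at which its call begins. get_calibration takes no time and is no camera call.
A pose or a line that the arm cannot do raises Unreachable and nothing moves.
- job_done(): hands the job in; it is judged then, once.
The state is a dict: "time_s": time; "q": joint angles; "joint_velocities": joint speeds; "joint_torque": joint torques, N m; "eef_pos": TCP position; "tcp_rot": TCP orientation; "ft_force": force on the tool from outside, world axes, zero at the start; "torque": the same for the moment, N m; "opening": finger opening in m; "grasp_force": force on a finger pad.
Only numpy, scipy, OpenCV 4.12 (cv2) and the standard library are available. Lean on these libraries where they do the work, as an engineer would, in place of code of your own. Each camera call takes 0.05 s, during which the arm holds its last target. There are 200 camera calls.

## Working session

There is one attempt and no reset: what is moved stays moved. The work goes in short steps, each a Python script; the robot and the scene stay as the last script left them, time stands still between calls to the robot, and variables do not carry over. Pictures are saved under pics/ and viewed, at most 14 in all, crops included, and the job is handed in when it is done.

```bash
mkdir -p pics; ls
python3 - <<'E'
from plant import *
import cv2,numpy as np
np.set_printoptions(precision=4,suppress=True)
for n in("side","top"):
    im,d=get_image(n); cv2.imwrite(f"pics/{n}0.png",im[:,:,::-1]); np.savez(f"{n}0.npz",im=im,d=d)
    c=get_calibration(n); print(n,c["intrinsics"],c["world_from_camera"])
print(observe())
E
```

```text
pics
side [[436.3754   0.     279.5694]
 [  0.     436.3754 211.0358]
 [  0.       0.       1.    ]] [[ 0.777  -0.4656  0.4236  0.152 ]
 [-0.6293 -0.5588  0.5401 -0.5515]
 [-0.0148 -0.6863 -0.7272  0.8215]
 [ 0.      0.      0.      1.    ]]
top [[463.9187   0.     272.282 ]
 [  0.     463.9187 212.9816]
 [  0.       0.       1.    ]] [[-0.0237 -0.9936  0.1108  0.4629]
 [-0.9997  0.0244  0.0051  0.0077]
 [-0.0078 -0.1106 -0.9938  1.1584]
 [ 0.      0.      0.      1.    ]]
{'time_s': 0.1, 'q': array([ 1.0139,  0.2212,  1.5275,  0.    ,  1.3947, -0.1261]), 'joint_velocities': array([ 0.0001, -0.0006, -0.0027,  0.0003, -0.0007,  0.0013]), 'joint_torque': array([  0.0017, -49.8244, -39.0546,  -0.0001,   0.0056,  -0.0001]), 'eef_pos': array([0.2607, 0.5674, 0.2303]), 'tcp_rot': array([-3.1398, -0.0002,  2.7109]), 'ft_force': array([-0.0917,  0.8841,  1.0979]), 'torque': array([-0.0142,  0.0293, -0.018 ]), 'grasp_force': 0.0, 'opening': 0.08523129858185596}
```

View pics/top0.png

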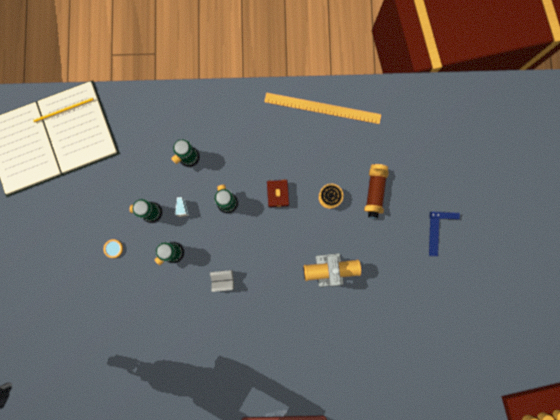

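View pics/side0.png

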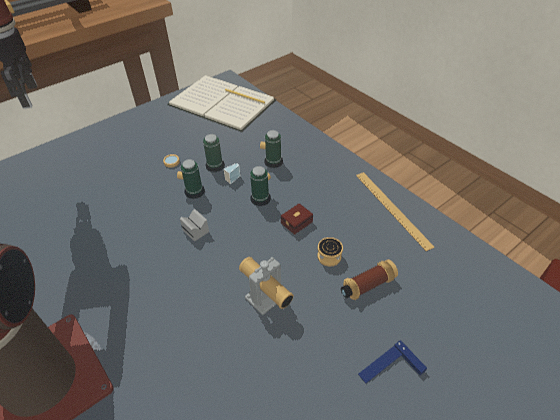

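Top view: clamped tube (333,270), V-block (222,281), telescope (376,190) with its black eyepiece at (373,212) at the bottom and objective at the top, prism table (331,195), lens box (278,193), and prism (181,206). There are four lamp-like things at (186,152), (148,211), (170,252) and (227,200). Image right is the robot's right (-y), so the lamp is (227,200), with its nozzle at (221,187). I'll confirm it in a crop.

```bash
cat > h.py <<'E'
from plant import *
import cv2,numpy as np
np.set_printoptions(precision=4,suppress=True)
def cloud(n,im=None,d=None):
    if d is None: im,d=get_image(n)
    c=get_calibration(n);K=c["intrinsics"];T=c["world_from_camera"]
    v,u=np.mgrid[:420,:560]; 
    P=np.stack([(u-K[0,2])/K[0,0]*d,(v-K[1,2])/K[1,1]*d,d],-1)@T[:3,:3].T+T[:3,3]
    P[d==0]=np.nan
    return im,P
E
python3 - <<'E'
from h import *
for n in("top","side"):
    z=np.load(n+"0.npz"); im,P=cloud(n,z["im"],z["d"])
    t=P[(abs(P[...,2])<.02)&(abs(P[...,0]-.5)<.2)&(abs(P[...,1])<.3)]
    A=np.c_[t[:,:2],np.ones(len(t))]; co=np.linalg.lstsq(A,t[:,2],rcond=None)[0]
    for _ in range(5):
        g=abs(A@co-t[:,2])<.004; co=np.linalg.lstsq(A[g],t[g,2],rcond=None)[0]
    print(n,"plane",co,"std",(A@co-t[:,2])[g].std())
    m=(P[...,2]>.007)&(P[...,2]<.13)&(P[...,0]>.25)&(P[...,0]<.8)&(abs(P[...,1])<.45)
    k,l,s,c=cv2.connectedComponentsWithStats(m.astype(np.uint8))
    for i in range(1,k):
        if s[i,4]<40: continue
        p=P[l==i]; r=cv2.minAreaRect(p[:,:2].astype(np.float32)*1000)
        print(c[i].round(),s[i,4],"med",np.median(p,0),"zmax",np.percentile(p[:,2],98),"rect",np.round(r[0],1),np.round(r[1],1),round(r[2],1))
z=np.load("top0.npz")["im"][130:300,120:400]; 
s=np.load("side0.npz")["im"][115:320,140:420]
cv2.imwrite("pics/crop.png",cv2.resize(z,None,fx=2.85,fy=2.85,interpolation=2)[:,:,::-1])
cv2.imwrite("pics/crops.png",cv2.resize(s,None,fx=2.85,fy=2.85,interpolation=2)[:,:,::-1])
E
```

```text
top plane [-0.0004 -0.0007  0.0012] std 0.0018521305839506194
[106. 146.] 309 med [0.7712 0.432  0.0128] zmax 0.017339363668459642 rect [772.3 430.1] [54.1 44.7] 5.3
[185. 152.] 533 med [0.7328 0.2175 0.0886] zmax 0.10460375030070662 rect [739.2 225.1] [45.3 59.5] 11.2
[376. 190.] 888 med [ 0.6391 -0.24    0.0398] zmax 0.047595300015458315 rect [ 637.5 -243.5] [ 45.2 130.6] 80.3
[278. 193.] 562 med [ 0.6383 -0.001   0.0324] zmax 0.036840687780731234 rect [640.2  -0.7] [64.9 52. ] 3.1
[331. 195.] 462 med [ 0.6284 -0.1301  0.0374] zmax 0.04154597870629108 rect [ 630.2 -130. ] [55.7 58. ] 89.7
[225. 199.] 464 med [0.6177 0.1233 0.0918] zmax 0.10510728111199763 rect [626.4 124.6] [47.5 62.1] 87.6
[181. 207.] 174 med [0.6075 0.2358 0.0401] zmax 0.04548360757690133 rect [612.1 238.5] [41.1 25.1] 4.7
[146. 209.] 521 med [0.5994 0.3083 0.0898] zmax 0.10496435931703679 rect [600.3 320.3] [50.2 60.3] 22.4
[440. 220.] 358 med [ 0.5694 -0.3927  0.0145] zmax 0.021169470115236226 rect [ 545.6 -411.2] [73.8 76.5] 85.7
[113. 248.] 253 med [0.5136 0.4108 0.0108] zmax 0.01569887248691707 rect [513.8 4
[... 1084 characters left out ...]
95284332487 rect [623.3 121. ] [44.2 59.4] 74.0
[296. 218.] 582 med [ 0.6304 -0.0075  0.0298] zmax 0.03321973371427252 rect [636.4  -1.1] [66.  53.8] 2.5
[194. 225.] 511 med [0.4266 0.1297 0.0336] zmax 0.04524029494813373 rect [426.7 139.1] [47.2 54.1] 2.3
[330. 250.] 505 med [ 0.6234 -0.1335  0.0349] zmax 0.038762356886915254 rect [ 627.2 -130.4] [58.6 55.3] 47.4
[265. 284.] 1829 med [ 0.4374 -0.1318  0.0699] zmax 0.11907539922678052 rect [ 443.7 -122.9] [ 72.3 132.6] 3.6
[369. 280.] 1126 med [ 0.631  -0.2489  0.0366] zmax 0.044828428449375235 rect [ 634.3 -242.9] [ 46.5 131.8] 79.1
[405. 357.] 493 med [ 0.5684 -0.4015  0.0142] zmax 0.018144495554111992 rect [ 553.8 -410.7] [70.5 56.7] 86.9
```

View pics/crop.png

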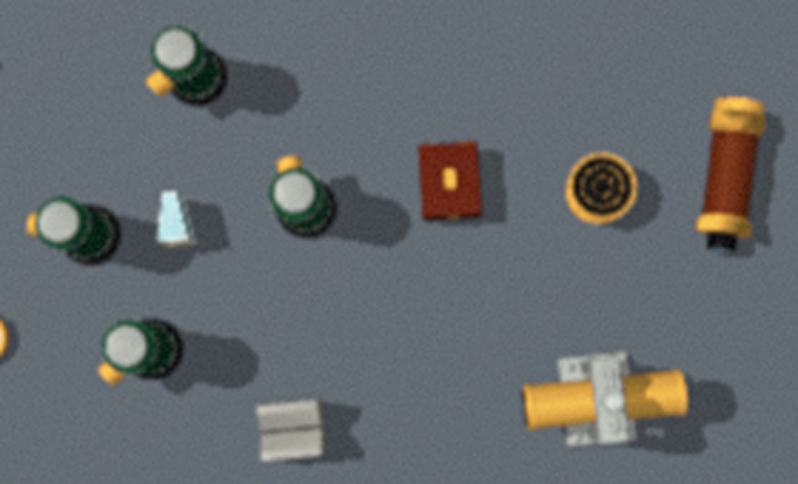

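View pics/crops.png

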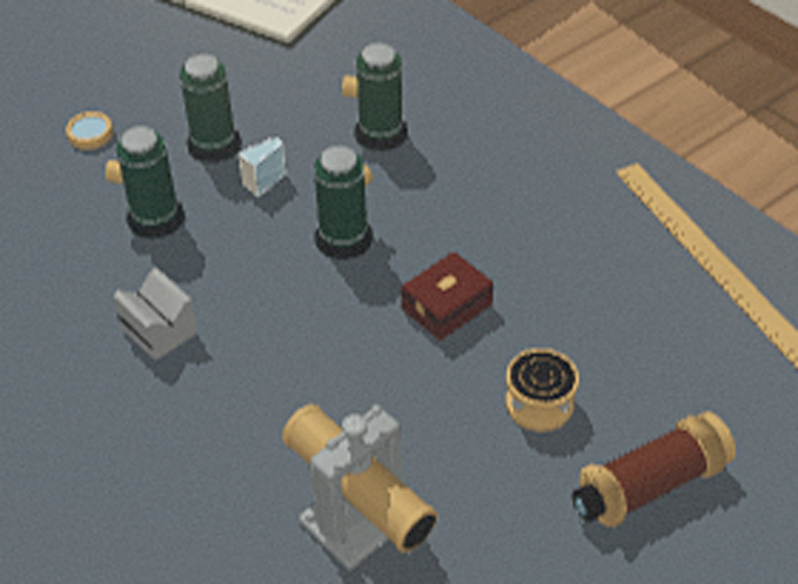

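The enlarged crops agree. The lamp farthest right is at crop (300,195), with its nozzle towards +x. The prism's narrow end points to +x, and the telescope's objective to +x and slightly -y. The two cameras differ by about 3 mm in x, so I average them: clamp at (446,-123), V-block at (428,139), 262 mm apart, which fits the stated range. Next I measure the lamp and check reach.

```bash
cat >> h.py <<'E'
C=np.array([.4458,-.1227]);V=np.array([.4281,.1391]);U=(V-C)/np.linalg.norm(V-C);A=np.arctan2(U[1],U[0])
def wrap(a): return (a+np.pi)%(2*np.pi)-np.pi
def best(xy,z,yaw,xy2,yaw2):
    "the half turn (0 or pi) which keeps joint 6 farthest from its limits at pick and place"
    r=[]
    for k in(0,np.pi):
        qs=[inverse_kinematics([*p,z],[np.pi,0,wrap(y+k)]) for p,y in((xy,yaw),(xy2,yaw2))]
        r.append((9 if any(q is None for q in qs) else max(abs(q[5]) for q in qs),k))
    print(r); return min(r)[1]
def go(xy,z,yaw): movep([*xy,z],[np.pi,0,wrap(yaw)])
def st(*a):
    o=observe(); print(*a,"t",round(o["time_s"],1),"p",o["eef_pos"],"F",o["ft_force"],"open",round(o["opening"],4),"g",round(float(o["grasp_force"]),1)); return o
E
python3 - <<'E'
from h import *
for n in("top","side"):
    z=np.load(n+"0.npz"); im,P=cloud(n,z["im"],z["d"])
    h=cv2.cvtColor(im,cv2.COLOR_RGB2HSV)
    near=(np.hypot(P[...,0]-.625,P[...,1]-.122)<.055)
    cap=P[near&(P[...,2]>.097)&(P[...,2]<.112)]; cyl=P[near&(P[...,2]>.03)]
    noz=P[near&(h[...,0]>10)&(h[...,0]<30)&(h[...,1]>110)&(h[...,2]>90)&(P[...,2]>.04)&(P[...,2]<.08)]
    print(n,"cap",cv2.minEnclosingCircle(cap[:,:2].astype(np.float32)*1000),cap[:,:2].mean(0),len(cap),"noz",noz.mean(0),len(noz),noz[:,:2].max(0),noz[:,:2].min(0))
    pr=P[(np.hypot(P[...,0]-.61,P[...,1]-.238)<.04)&(P[...,2]>.034)&(P[...,2]<.05)]
    print("prism top",cv2.minAreaRect(pr[:,:2].astype(np.float32)*1000),len(pr))
print(A)
D=lambda s:C+U*s
best([.6359,-.2432],.03,-.18,V,.05+A-np.pi-.05)
best([.6285,-.1302],.03,A,D(.131),A)
best([.610,.239],.03,A,D(.131),A)
best([.624,.122],.07,.2,D(-.126),A)
E
```

```text
top cap ((619.6199951171875, 123.74115753173828), 18.958072662353516) [0.621  0.1258] 150 noz [0.6515 0.1345 0.0649] 23 [0.6553 0.1423] [0.6466 0.1274]
prism top ((611.26123046875, 240.485595703125), (42.22465896606445, 22.597991943359375), 14.685189247131348) 128
side cap ((619.2060546875, 126.96998596191406), 16.71802520751953) [0.6183 0.1253] 89 noz [0.6502 0.1275 0.061 ] 10 [0.6548 0.135 ] [0.6465 0.1238]
prism top ((608.0321044921875, 240.3546600341797), (40.498870849609375, 24.056507110595703), 11.149779319763184) 84
1.6383024576949465
[(9, 0), (np.float64(1.871789645708063), 3.141592653589793)]
[(np.float64(0.3945443766956922), 0), (9, 3.141592653589793)]
[(np.float64(0.23002782248061715), 0), (9, 3.141592653589793)]
[(np.float64(1.4399355668658078), 0), (np.float64(2.421308953265349), 3.141592653589793)]
```

Run:
```python
from h import *
T=[.6359,-.2432]; y=np.pi-.18
go(T,.15,y); st()
move_l([*T,.012],feed=.15); st()
gripper_to(.036,40); st("grip")
move_l([*T,.16],feed=.2); st("up")
go(V,.17,A); st("over V")
for n in("top","side"):
    im,P=cloud(n); cv2.imwrite(f"pics/{n}1.png",im[:,:,::-1]); np.savez(f"{n}1.npz",im=im,P=P)
a,b=[cv2.imread(f"pics/{n}1.png") for n in("top","side")]
cv2.imwrite("pics/c1.png",np.hstack([cv2.resize(a[200:350,150:300],(400,400)),cv2.resize(b[100:250,120:270],(400,400))]))
```

```text
t 3.2 p [ 0.6363 -0.2423  0.1501] F [-0.533   0.1724 -1.102 ] open 0.0856 g 0.0
t 4.3 p [ 0.6369 -0.2437  0.0134] F [0.0779 0.5619 0.4361] open 0.085 g 0.0
grip t 4.8 p [ 0.6364 -0.2433  0.013 ] F [-0.6233  0.7574  6.1967] open 0.0385 g 40.7
up t 5.7 p [ 0.6346 -0.2426  0.1576] F [-0.0831  1.2325 -5.2554] open 0.0387 g 40.7
over V t 7.4 p [0.4284 0.1388 0.1699] F [ 0.5654 -0.8428 -4.7148] open 0.0386 g 40.8
```

View pics/c1.png

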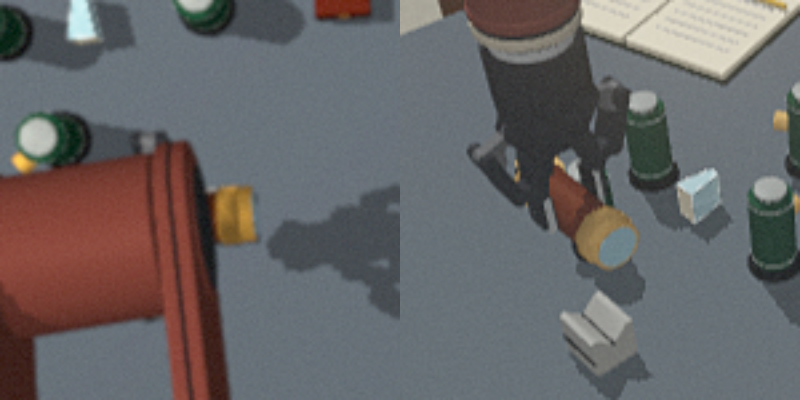

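Run:
```python
from h import *
o=observe(); p=o["eef_pos"][:2]; print(o["tcp_rot"],A)
N=np.array([U[1],-U[0]])
for n in("top","side"):
    z=np.load(n+"1.npz"); P=z["P"]; h=cv2.cvtColor(z["im"],cv2.COLOR_RGB2HSV)
    s=(P[...,:2]-p)@-U; l=(P[...,:2]-p)@N
    br=(h[...,0]>10)&(h[...,0]<32)&(h[...,1]>100)
    near=(s>.035)&(s<.09)&(abs(l)<.04)&(P[...,2]>.12)&(P[...,2]<.22)
    m=near&br
    print(n,m.sum(),"along",np.percentile(s[m],[2,50,98]),"lat",np.percentile(l[m],[2,50,98]),"z",np.percentile(P[m][:,2],[2,50,98]))
    m=near&(h[...,0]>85)&(h[...,0]<115)&(h[...,2]>120)
    print("lens",m.sum(),s[m].mean(),l[m].mean(),P[m][:,2].mean()) if m.any() else 0
```

```text
[3.1415 0.0001 1.6378] 1.6383024576949465
top 289 along [0.0363 0.0508 0.0643] lat [-0.0187  0.0008  0.0212] z [0.1882 0.1989 0.2042]
lens 2 0.06626372909978687 -0.0032843100340282784 0.19207724695478212
side 222 along [0.038  0.0528 0.0651] lat [-0.0228 -0.0104  0.0176] z [0.1729 0.196  0.2017]
lens 131 0.06522688521264121 -0.0005547409781573379 0.18060576335011455
```

Averaging is confirmed: the held telescope's axis reads +1 mm in the top view and -0.6 mm in the side view, and its objective end is 65 mm from the TCP. Lowering it into the groove.

Run:
```python
from h import *
move_l([*V,.065],feed=.12); st()
c=move_l([*V,.040],feed=.02,max_force=6); st("contact",c)
gripper_to(.060,40); st("open")
hold(.3); gripper_to(.036,20); st("reclose, arm free line")
gripper_to(.085,20)
p=observe()["eef_pos"]; move_l([p[0],p[1],.2],feed=.2)
go([.6,-.05],.3,A); st()
for n in("top","side"):
    im,P=cloud(n); cv2.imwrite(f"pics/{n}2.png",im[:,:,::-1]); np.savez(f"{n}2.npz",im=im,P=P)
a,b=[cv2.imread(f"pics/{n}2.png") for n in("top","side")]
cv2.imwrite("pics/c2.png",np.hstack([cv2.resize(a[200:350,150:350],(400,300)),cv2.resize(b[130:330,120:320],(400,300))]))
```

```text
t 8.5 p [0.4289 0.1392 0.0658] F [-0.036   0.3325 -4.2784] open 0.0383 g 40.8
contact True t 9.4 p [0.4278 0.1391 0.047 ] F [-1.3461 -0.9814  5.2011] open 0.0385 g 41.6
open t 9.7 p [0.4263 0.1388 0.0457] F [ 0.1796  0.5475 -0.3865] open 0.06 g 0.0
reclose, arm free line t 10.3 p [0.4277 0.1389 0.0463] F [ 4.3715 -0.1026 -0.0704] open 0.0391 g 25.2
t 12.8 p [ 0.5991 -0.049   0.2987] F [-0.0659 -0.0315 -0.5492] open 0.085 g 0.0
```

View pics/c2.png

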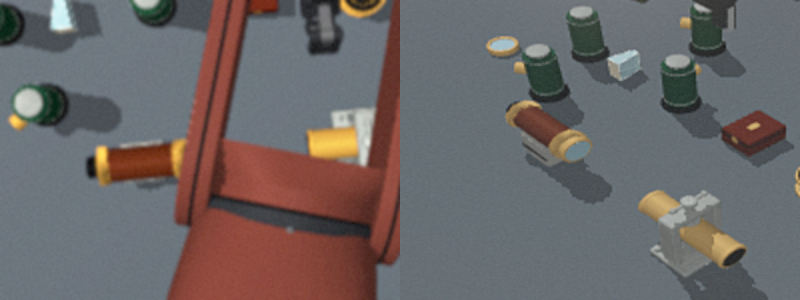

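The telescope lies in the groove, with its barrel on the block and its objective towards the tube (crop (185,155) top, (575,148) side). Now the prism table.

Run:
```python
from h import *
T=[.6285,-.1302]; D=C+U*.131
go(T,.12,A); move_l([*T,.014],feed=.15)
gripper_to(.052,30); o=st("grip"); z0=o["eef_pos"][2]
p=o["eef_pos"]; move_l([p[0],p[1],.17],feed=.2); st("up")
go(D,.17,A); st("over")
move_l([*D,z0+.012],feed=.15)
c=move_l([*D,z0-.006],feed=.02,max_force=5); st("contact",c)
gripper_to(.085,20); st("open")
move_l([*D,.2],feed=.2)
go([.6,.1],.3,A); st()
for n in("top","side"):
    im,P=cloud(n); cv2.imwrite(f"pics/{n}3.png",im[:,:,::-1]); np.savez(f"{n}3.npz",im=im,P=P)
    h=cv2.cvtColor(im,cv2.COLOR_RGB2HSV)
    m=(np.hypot(P[...,0]-D[0],P[...,1]-D[1])<.05)&(P[...,2]>.028)&(P[...,2]<.048)
    q=P[m]; print(n,m.sum(),cv2.minEnclosingCircle(q[:,:2].astype(np.float32)*1000),(np.percentile(q,99,axis=0)+np.percentile(q,1,axis=0))/2,D)
a,b=[cv2.imread(f"pics/{n}3.png") for n in("top","side")]
cv2.imwrite("pics/c3.png",np.hstack([cv2.resize(a[180:330,150:350],(400,300)),cv2.resize(b[130:330,120:320],(400,300))]))
```

```text
grip t 15.0 p [ 0.6293 -0.1305  0.0158] F [-1.5463  0.3476  6.2991] open 0.0565 g 30.8
up t 15.9 p [ 0.6282 -0.1301  0.1681] F [ 0.8335  0.047  -3.0601] open 0.0564 g 32.5
over t 16.9 p [0.438  0.0075 0.1703] F [-0.028  -0.9389 -2.3119] open 0.0564 g 32.5
contact True t 18.6 p [0.4369 0.0081 0.0158] F [-1.6848  0.2128  6.5324] open 0.0568 g 33.1
open t 19.0 p [0.4357 0.0082 0.0148] F [ 0.033  -0.3113  0.0661] open 0.085 g 0.0
t 20.9 p [0.5989 0.0996 0.298 ] F [-0.7623 -0.6438 -0.2874] open 0.0849 g 0.0
top 460 ((438.4212341308594, 7.745774745941162), 28.82343292236328) [0.4387 0.0075 0.0374] [0.437 0.008]
side 439 ((436.48138427734375, 9.172523498535156), 30.58367156982422) [0.4352 0.0083 0.0346] [0.437 0.008]
```

View pics/c3.png

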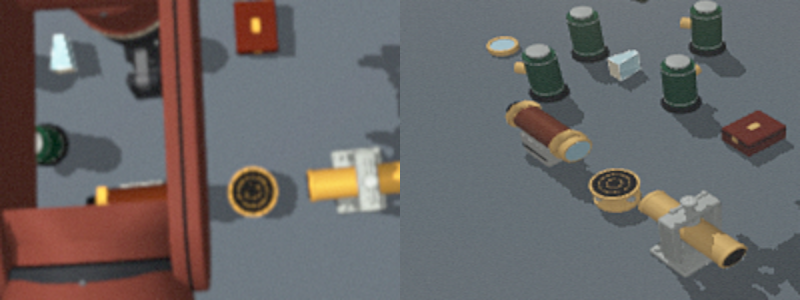

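Table placed: the cameras average (437.2, 8.0) against a target of (437.0, 8.0). Now the prism.

Run:
```python
from h import *
T=[.6097,.240]; D=C+U*.131; y=A+.015
go(T,.13,y); move_l([*T,.022],feed=.1)
gripper_to(.036,25); o=st("grip")
p=o["eef_pos"]; move_l([p[0],p[1],.17],feed=.12); st("up")
go(D,.17,A); move_l([*D,.11],feed=.1); st("over")
N=np.array([U[1],-U[0]])
for n in("top","side"):
    im,P=cloud(n); cv2.imwrite(f"pics/{n}4.png",im[:,:,::-1]); np.savez(f"{n}4.npz",im=im,P=P)
    p=observe()["eef_pos"]; s=(P[...,:2]-p[:2])@U; l=(P[...,:2]-p[:2])@N
    m=(abs(s)<.03)&(abs(l)<.035)&(P[...,2]>.075)&(P[...,2]<.112)
    print(n,m.sum(),np.percentile(s[m],[2,50,98]),np.percentile(l[m],[2,50,98]),np.percentile(P[m][:,2],[2,50,98])) if m.any() else 0
a,b=[cv2.imread(f"pics/{n}4.png") for n in("top","side")]
cv2.imwrite("pics/c4.png",np.hstack([cv2.resize(a[180:330,150:350],(400,300)),cv2.resize(b[140:290,180:330],(400,400))[50:350]]))
```

```text
grip t 23.6 p [0.6101 0.2401 0.0226] F [-0.6312 -0.051   2.5791] open 0.0394 g 25.9
up t 25.0 p [0.6094 0.2399 0.1687] F [ 0.5176 -0.8344 -1.0933] open 0.0393 g 25.4
over t 26.9 p [0.4375 0.0081 0.1104] F [ 0.6651 -0.28   -0.7573] open 0.0392 g 25.4
side 142 [-0.0135 -0.0087  0.0081] [-0.022  -0.007   0.0184] [0.0871 0.099  0.1113]
```

View pics/c4.png

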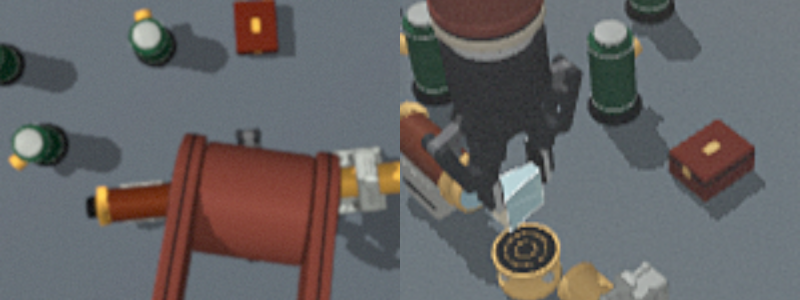

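Run:
```python
from h import *
D=C+U*.131; N=np.array([U[1],-U[0]])
P=np.load("side4.npz")["P"]; p=observe()["eef_pos"]
s=(P[...,:2]-p[:2])@U; l=(P[...,:2]-p[:2])@N
m=(s>-.017)&(s<-.002)&(abs(l)<.019)&(P[...,2]>.091)&(P[...,2]<.11)
r=s[m]+.0085-.175*l[m]; off=np.median(r); print(m.sum(),off,r.std())
G=D-U*np.clip(off,-.002,.002)
move_l([*G,.068],feed=.06)
c=move_l([*G,.052],feed=.015,max_force=3); st("contact",c)
gripper_to(.085,20); st("open"); hold(.2)
move_l([*G,.2],feed=.1)
go([.6,-.1],.3,A); st()
for n in("top","side"):
    im,P=cloud(n); cv2.imwrite(f"pics/{n}5.png",im[:,:,::-1]); np.savez(f"{n}5.npz",im=im,P=P)
    q=P[(np.hypot(P[...,0]-D[0],P[...,1]-D[1])<.05)&(P[...,2]>.07)&(P[...,2]<.09)]
    print(n,len(q),cv2.minAreaRect(q[:,:2].astype(np.float32)*1000),np.median(q[:,2]))
a,b=[cv2.imread(f"pics/{n}5.png") for n in("top","side")]
cv2.imwrite("pics/c5.png",np.hstack([cv2.resize(a[200:300,200:300],(400,400)),cv2.resize(b[160:300,180:320],(400,400))]))
```

```text
80 -0.0005850001519450802 0.0007218740084927504
contact True t 28.5 p [0.4369 0.0086 0.0585] F [-1.4335  0.1252  4.9258] open 0.0393 g 26.1
open t 29.0 p [0.436  0.0087 0.0578] F [-0.3846 -0.3097 -0.0638] open 0.0851 g 0.0
t 31.7 p [ 0.5991 -0.0994  0.2987] F [-0.8975  0.2749 -1.0286] open 0.0851 g 0.0
top 65 ((438.10675048828125, 11.013341903686523), (9.870572090148926, 40.66609191894531), 79.16255950927734) 0.07700409024932386
side 144 ((435.8079833984375, 8.112476348876953), (41.62771987915039, 24.564929962158203), 3.908571243286133) 0.07513708371807032
```

View pics/c5.png

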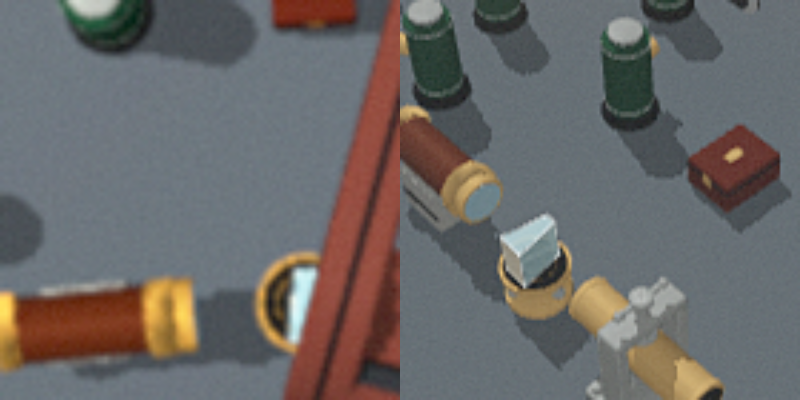

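Prism is standing on the table, with its rectangle at 3.9° as wanted. Now I refine the lamp's nozzle direction from the stored pictures, before grasping it.

Run:
```python
from h import *
def ray(n,uv,z):
    c=get_calibration(n);K=c["intrinsics"];T=c["world_from_camera"]
    d=T[:3,:3]@np.linalg.inv(K)@[*uv,1]; return T[:2,3]+d[:2]*(z-T[2,3])/d[2]
for f in("top0","top1","top2","top4","top5","side0","side2","side4","side5"):
    n=f[:-1]; im=np.load(f+".npz")["im"]; h=cv2.cvtColor(im,cv2.COLOR_RGB2HSV).astype(int)
    b=(212,180,30,40) if n=="top" else (243,160,32,52)
    w=h[b[1]:b[1]+b[3],b[0]:b[0]+b[2]]
    cap=(w[...,1]<60)&(w[...,2]>120); noz=(w[...,0]>8)&(w[...,0]<32)&(w[...,1]>110)&(w[...,2]>80)
    c=lambda m:np.argwhere(m).mean(0)[::-1]+b[:2]
    if cap.sum()<20 or noz.sum()<8: print(f,"hidden",cap.sum(),noz.sum()); continue
    a=ray(n,c(cap),.104); q=ray(n,c(noz),.0575); d=q-a
    print(f,cap.sum(),noz.sum(),a,q,"yaw",np.degrees(np.arctan2(d[1],d[0])),np.hypot(*d))
```

```text
top0 189 34 [0.6204 0.1259] [0.6511 0.1362] yaw 18.558424879387644 0.032441549976823116
top1 639 34 [0.618  0.1223] [0.6511 0.1362] yaw 22.808262801625315 0.03592946010304233
top2 718 35 [0.6178 0.1223] [0.6511 0.1359] yaw 22.216690118870957 0.03597338062023649
top4 580 35 [0.6174 0.1231] [0.6513 0.1363] yaw 21.3371048050799 0.03641952018458184
top5 719 34 [0.6179 0.1222] [0.6511 0.1362] yaw 22.893045195316045 0.036112807771712774
side0 184 10 [0.6033 0.1059] [0.6525 0.1306] yaw 26.666253782192648 0.05508669347520512
side2 253 10 [0.5985 0.1039] [0.6525 0.1306] yaw 26.262752867798046 0.060274734012909816
side4 677 11 [0.5892 0.0977] [0.6527 0.1302] yaw 27.1244177691199 0.0713262821870138
side5 245 10 [0.5966 0.1018] [0.6525 0.1306] yaw 27.27428054594107 0.06287590437579606
```

```bash
cat > lamp.py <<'E'
from h import *
def shot(k,L):
    go([.6,.1],.3,A)
    for n in("top","side"):
        im,P=cloud(n); cv2.imwrite(f"pics/{n}{k}.png",im[:,:,::-1]); np.savez(f"{n}{k}.npz",im=im,P=P)
        q=P[(np.hypot(P[...,0]-L[0],P[...,1]-L[1])<.045)&(P[...,2]>.097)&(P[...,2]<.112)]
        print(n,"cap",len(q),q.mean(0),cv2.minEnclosingCircle(q[:,:2].astype(np.float32)*1000))
    a,b=[cv2.imread(f"pics/{n}{k}.png") for n in("top","side")]
    cv2.imwrite(f"pics/c{k}.png",np.hstack([cv2.resize(a[200:320,200:440],(480,240)),cv2.resize(b[200:400,180:380],(300,300))[:240]]))
E
python3 - <<'E'
from lamp import *
T=[.6196,.1253]; L=C-U*.126
go(T,.20,.30); move_l([*T,.066],feed=.15)
gripper_to(.038,40); o=st("grip"); z0=o["eef_pos"][2]
p=o["eef_pos"]; move_l([p[0],p[1],.25],feed=.15); st("up")
go([.62,-.12],.26,.9); go(L,.25,A); st("over")
move_l([*L,z0+.012],feed=.15)
c=move_l([*L,z0-.006],feed=.02,max_force=5); st("contact",c)
gripper_to(.085,20); move_l([*L,.22],feed=.15)
shot(6,L); st()
E
```

```text
grip t 34.8 p [0.6202 0.1257 0.067 ] F [-1.5634  2.417   5.7576] open 0.0429 g 40.5
up t 36.2 p [0.6195 0.1256 0.2484] F [-0.37    0.6683 -3.2006] open 0.0426 g 40.9
over t 38.2 p [ 0.4552 -0.2476  0.2503] F [ 0.1327 -0.9672 -3.5602] open 0.043 g 41.0
contact True t 40.1 p [ 0.4542 -0.2485  0.067 ] F [-0.5875 -0.2992  4.8473] open 0.0427 g 41.4
top cap 160 [ 0.4546 -0.2484  0.102 ] ((456.3135070800781, -247.4513397216797), 18.73581886291504)
side cap 202 [ 0.4508 -0.2492  0.1005] ((450.6155090332031, -247.8628387451172), 16.672279357910156)
t 43.3 p [0.5999 0.0986 0.2996] F [ 0.0536 -0.4142 -0.3876] open 0.085 g 0.0
```

View pics/c6.png

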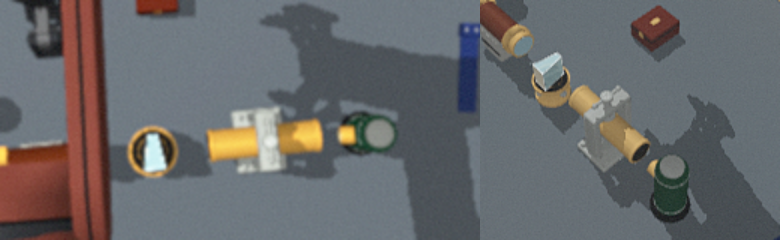

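```bash
cat > meas.py <<'E'
from h import *
def ray(n,uv,z):
    c=get_calibration(n);K=c["intrinsics"];T=c["world_from_camera"]
    d=T[:3,:3]@np.linalg.inv(K)@[*uv,1]; return T[:2,3]+d[:2]*(z-T[2,3])/d[2]
def meas(k):
    N=np.array([U[1],-U[0]])
    for n in("top","side"):
        im,P=cloud(n); cv2.imwrite(f"pics/{n}{k}.png",im[:,:,::-1]); h=cv2.cvtColor(im,cv2.COLOR_RGB2HSV).astype(int)
        s=(P[...,:2]-C)@U*1e3; l=(P[...,:2]-C)@N*1e3; z=P[...,2]*1e3
        brass=(h[...,0]>8)&(h[...,0]<32)&(h[...,1]>110)&(h[...,2]>80)
        def R(name,m):
            m=cv2.morphologyEx((m&np.isfinite(s)).astype(np.uint8),cv2.MORPH_OPEN,np.ones((2,2)))>0
            r=cv2.minAreaRect(np.c_[s[m],l[m]].astype(np.float32)); print(n,name,m.sum(),"s,l",np.round(r[0],1),np.round(r[1],1),round(r[2],1))
        R("collim all",(abs(s)<70)&(abs(l)<50)&(z>10)&(z<130))
        R("tube",(abs(s)<75)&(abs(s)>33)&(abs(l)<26)&(z>40)&(z<85))
        R("table",(abs(s-131)<36)&(abs(l)<40)&(z>28)&(z<48))
        R("prism top",(abs(s-131)<36)&(abs(l)<40)&(z>70)&(z<90))
        R("telescope",(s>185)&(s<345)&(abs(l)<40)&(z>49)&(z<95))
        R("vblock",(s>225)&(s<300)&(abs(l)<40)&(z>8)&(z<49))
        R("lamp all",(s<-85)&(s>-170)&(abs(l)<40)&(z>7)&(z<125))
        R("cap",(s<-85)&(s>-170)&(abs(l)<40)&(z>98)&(z<112))
        m=brass&(s<-80)&(s>-112)&(abs(l)<30)&(z>40)&(z<80)
        g=(s<-95)&(s>-170)&(abs(l)<40)&(z>95)&(h[...,1]<60)
        q=ray(n,np.argwhere(m).mean(0)[::-1],.062 if n=="top" else .058); a=ray(n,np.argwhere(g).mean(0)[::-1],.104)
        d=q-a; print(n,"noz",m.sum(),"cap",g.sum(),(a-C)@U*1e3,(a-C)@N*1e3,"yaw err deg",np.degrees(wrap(np.arctan2(d[1],d[0])-A)))
        if n=="top":
            mm=np.argwhere(m)[:,::-1]
            W=np.array([ray(n,x,.062) for x in mm]); W=np.c_[(W-C)@U,(W-C)@N]*1e3; print("noz s",W[:,0].min(),W[:,0].max(),"l at bands",[(b,round(W[abs(W[:,0]-b)<2][:,1].mean(),1)) for b in(-104,-100,-96,-92) if (abs(W[:,0]-b)<2).any()])
E
python3 - <<'E'
from meas import *
set_joints([1.014,.22,1.526,0,1.395,-.126]); st(); meas(7)
a,b=[cv2.imread(f"pics/{n}7.png") for n in("top","side")]
cv2.imwrite("pics/c7.png",np.vstack([cv2.resize(a[225:320,180:420],None,fx=3.3,fy=3.0),cv2.resize(b[180:400,140:400],(355,300))[:, :].repeat(1,1) if 0 else np.hstack([cv2.resize(b[150:370,140:440],(409,300)),np.zeros((300,383,3),np.uint8)])]))
E
```

```text
t 45.4 p [0.2621 0.5677 0.232 ] F [ 0.4525 -0.2511 -0.1204] open 0.0851 g 0.0
top collim all 1179 s,l [-9.7 -2.1] [ 81.4 123.7] 53.3
top tube 435 s,l [-6.3  9.1] [ 36.2 145.2] 78.6
top table 320 s,l [133.9  -1.2] [49.2 51.4] 43.7
top prism top 137 s,l [124.6  -3.1] [21.4 41.1] 8.0
top telescope 956 s,l [263.7   1.7] [135.8  47.4] 5.1
top vblock 4 s,l [270.3  19.9] [5.1 1.4] 35.1
top lamp all 492 s,l [-133.    -2.8] [79.2 44.2] 29.2
top cap 148 s,l [-130.    -2.6] [31.3 29.3] 39.6
top noz 65 cap 157 -125.44569180441134 -0.2658976403550138 yaw err deg -0.9959863654631824
noz s -107.19435921379366 -89.27736828340686 l at bands [(-104, np.float64(-0.4)), (-100, np.float64(-0.2)), (-96, np.float64(0.9)), (-92, np.float64(1.2))]
side collim all 1662 s,l [5.3 8.9] [144.6  74.5] 36.0
side tube 580 s,l [ 9.6 -2.1] [ 64.2 147.9] 72.7
side table 266 s,l [123.1  10.9] [78.  32.6] 72.7
side prism top 135 s,l [125.7  -2.6] [23.2 38.2] 15.0
side telescope 805 s,l [270.8  26.3] [178.4  52.6] 31.1
side vblock 157 s,l [253.3 -17.4] [14.8 63.6] 88.4
side lamp all 908 s,l [-122.1   17. ] [57.5 87.8] 1.7
side cap 177 s,l [-129.5   -1.6] [21.1 32.4] 27.1
side noz 30 cap 202 -127.93612291474221 -5.336481193031608 yaw err deg -1.0833744939024506
```

View pics/c7.png

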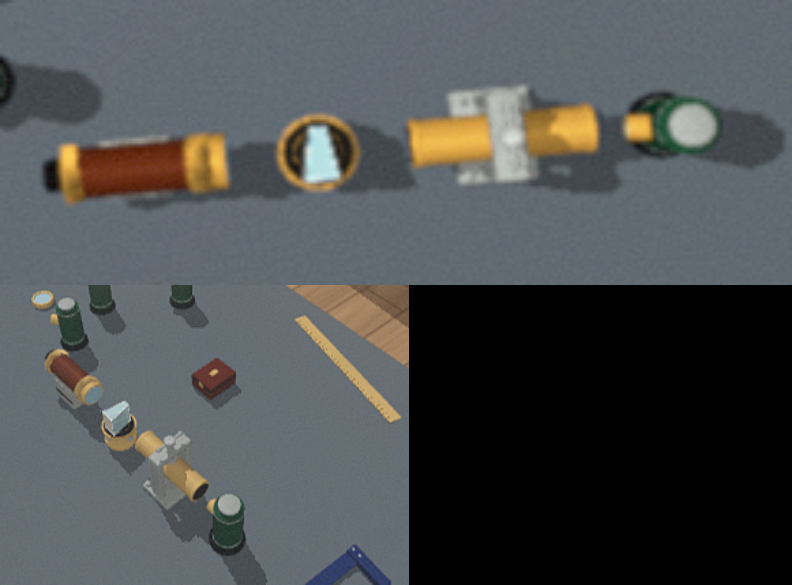

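Everything stands in place in the picture (crop: telescope (140,165), table and prism (318,153), tube (503,135), lamp (690,125)). The opening filter shifted and spoiled the rectangles, so I'm measuring again without it.

```bash
sed -i 's/m=cv2.morphologyEx.*/m=m\&np.isfinite(s)/' meas.py; python3 -c "
from meas import *
meas(8)"
```

```text
top collim all 1182 s,l [-0.   3.6] [130.7  73.3] 0.5
top tube 442 s,l [-0.   2.6] [ 37.9 130.7] 89.8
top table 319 s,l [129.9   1.1] [55.2 57.1] 5.2
top prism top 139 s,l [128.8   0.7] [23.1 39. ] 5.3
top telescope 959 s,l [260.8   1.1] [ 44.4 130.6] 89.4
top vblock 47 s,l [262.3   1.4] [45.3 50. ] 89.6
top lamp all 493 s,l [-121.5    3.5] [55.7 52. ] 31.1
top cap 154 s,l [-126.3    0.5] [30.1 29.3] 5.7
top noz 64 cap 159 -125.50874503565798 -0.11951752255119731 yaw err deg -0.8823833332454452
noz s -107.19435921379366 -89.27736828340686 l at bands [(-104, np.float64(0.0)), (-100, np.float64(-0.2)), (-96, np.float64(0.9)), (-92, np.float64(1.2))]
side collim all 1699 s,l [-0.2 -0.9] [131.9  70.7] 0.0
side tube 580 s,l [-0.2 -0.9] [131.8  36.1] 0.3
side table 276 s,l [124.5  -4.7] [46.2 56.8] 23.7
side prism top 141 s,l [131.2  -0.7] [42.6 25.4] 88.2
side telescope 807 s,l [260.3  -1.6] [ 45.7 134.3] 89.1
side vblock 163 s,l [262.9 -18.2] [14.4 53.8] 86.9
side lamp all 930 s,l [-121.    -7.5] [48.  61.2] 67.5
side cap 190 s,l [-125.3   -3.1] [29.5 30.9] 17.7
side noz 30 cap 203 -127.87267715094124 -5.189732651774894 yaw err deg -0.8475668184485405
```

The lamp sits about 2 mm off the tube's axis (towards -x), with about 1° of yaw error. Everything else is within 1–2 mm, so I mend the lamp only.

Run:
```python
from meas import *
N=np.array([U[1],-U[0]]); L=C-U*.126; G=L+N*.0019; dA=np.radians(1.1)
go(L,.24,A); move_l([*L,.066],feed=.15)
gripper_to(.038,40); st("grip")
move_l([*L,.072],feed=.05)
move_l([*G,.072],feed=.03,rotation=[np.pi,0,wrap(A+dA)])
c=move_l([*G,.060],feed=.015,max_force=5); st("contact",c)
gripper_to(.085,20); move_l([*G,.24],feed=.15)
set_joints([1.014,.22,1.526,0,1.395,-.126]); st(); meas(9)
a,b=[cv2.imread(f"pics/{n}9.png") for n in("top","side")]
cv2.imwrite("pics/c9.png",np.hstack([a[120:330,60:480],cv2.resize(b[120:400,100:440],(255,210))]))
```

```text
grip t 50.3 p [ 0.4544 -0.2488  0.0667] F [-3.1137  0.7901  5.4256] open 0.0433 g 40.3
contact True t 51.3 p [ 0.4562 -0.2484  0.0667] F [-0.7119 -0.1321  4.619 ] open 0.0427 g 41.4
t 56.0 p [0.2619 0.5676 0.2318] F [-0.0158 -0.1833 -0.6086] open 0.0855 g 0.0
top collim all 1183 s,l [-0.   3.5] [ 74.6 130.7] 88.9
top tube 441 s,l [0.  2.6] [ 37.9 130.6] 89.8
top table 321 s,l [129.9   1.1] [55.3 57.1] 5.1
top prism top 140 s,l [128.6   0.7] [23.1 39.1] 5.8
top telescope 955 s,l [260.6   1.3] [ 44.2 130.3] 89.5
top vblock 48 s,l [262.    1.4] [45.3 49.7] 89.5
top lamp all 494 s,l [-120.7   -5.3] [72.7 59.1] 75.6
top cap 154 s,l [-126.5    1.8] [30.6 31.2] 48.3
top noz 70 cap 158 -125.56021915352663 1.4585151543411892 yaw err deg -0.14522404055836854
noz s -107.19435921379366 -88.54117177677601 l at bands [(-104, np.float64(1.8)), (-100, np.float64(1.2)), (-96, np.float64(1.6)), (-92, np.float64(2.5))]
side collim all 1701 s,l [-0.4 -2.3] [132.5  72.2] 1.7
side tube 579 s,l [-0. -1.] [ 35.1 132.6] 89.5
side table 273 s,l [125.1  -4.6] [44.2 56.8] 27.8
side prism top 144 s,l [131.3  -0.9] [25.9 42.5] 1.6
side telescope 806 s,l [262.7  -1.8] [ 45.4 135. ] 89.5
side vblock 162 s,l [262.7 -18.8] [12.4 53.4] 89.1
side lamp all 922 s,l [-121.6   -5.6] [46.6 60.5] 67.2
side cap 191 s,l [-124.9   -1. ] [32.2 29.8] 47.2
side noz 31 cap 209 -127.67303554726661 -3.3832435177307976 yaw err deg 1.3031440409931105
```

View pics/c9.png

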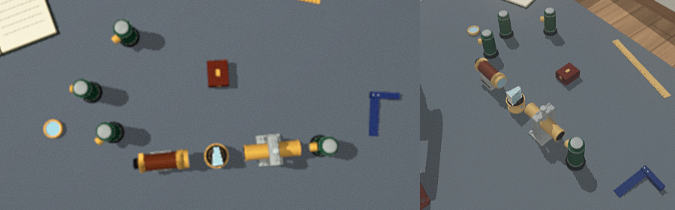

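The line is now straight. The lamp at (325,147) is within about 1 mm of the tube's axis, the prism and table at (216,155) and the telescope at (162,160) are in line, and the bystanders have not moved. Handing in.

```bash
python3 -c "
from plant import *
print(job_done())"
```

```text
the job is handed in; nothing more can be done
None
```

The job is handed in at about 56 s of the 102 s allowed: telescope, prism table, prism and lamp all read within about 2 mm of their places in the last pictures, with the prism upright and the bystanders unmoved.

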